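Shut and bolt the sample drawer

ROBOT

A 6-joint arm with a two-finger parallel gripper is mounted at the origin on the work surface; the furniture and walls round the work are solid. World frame = base frame: x ahead of the robot, y to its left, z up, the work surface at z = 0. Lengths are in m, angles in rad, forces in N, time in s.
With the tool pointing down it reaches from about 0.25 to 0.775 m from the base axis. Payload 4 kg.
Tool frame: the origin (TCP) lies at the very end of the fingers, on their centre line; the grasp point (between the pads) lies 19 mm behind it (robot.grip_point_offset is the distance from the TCP to the grasp point, in m); z points along the fingers, x is the direction in which the jaws open and shut, and the axes are right-handed (so a half turn about z gives the same grasp; the last joint's range is limited). The gripper opens to 94 mm and grips with 3 to 60 N. Pads are 16 mm wide; open, the fingers measure 119 mm over their backs; the gripper's body (75 mm by 177 mm) begins 78 mm behind the grasp point.
Start: joints at [1.02, 0.087, 1.371, -0, 1.684, -0.103], TCP at [0.238, 0.496, 0.206] pointing down, gripper open.
Joint ranges: [-3.1, 3.1], [-0.76, 2.03], [0.27, 2.55], [-1.08, 4.22], [0.17, 2.65], [-2.57, 2.57]. Speed limits (rad/s): [2.79, 2.79, 3.14, 3.14, 3.14, 3.14].

INTERFACE

Orientations are given as [roll, pitch, yaw] about the fixed x, y, z axes, in that order (R = Rz(yaw) Ry(pitch) Rx(roll)).
In Python, from bench import robot gives the robot as it stands.
- The arm moves only by the shell command python3 -m inch 'ROWS'. ROWS is text: rows parted by semicolons, each of 5 numbers parted by spaces: the shift along the tool's x, y, z in cm, then the turn about the tool's z in rad, then the closure, from 0 (fully open) to 1 (shut). In form: tx ty tz spin claw; .... A call has 1 to 20 rows; each row is the pose to reach, as a shift and turn from the pose measured when the call began, along the tool's axes at that moment; what a row does not reach only later rows make up. A row lasts 1/12 s, in which the tool goes at most 41.7 mm and 7.16 degrees, less where a joint would pass 70% of its speed; a pose out of reach is approached as far as the arm can. A call with a gripper value outside its range is refused whole. The fingers move at their own pace and stop on an object; the grip force is fixed at half the most. Time passes only in rows, so rows that repeat a pose let the fingers close. It gives the time, the measured TCP pose, the force and the opening at its end, in the units of the state.
- robot.get_obs(): the state, without advancing time (a new reading comes with each control period).
- robot.snapshot(name): name is "scene" or "top"; returns (picture, depth): 384x512x3 uint8, blue, green, red; 384x512 float32, m along the optical axis (not along the pixel's ray), 0 where there is no reading.
- robot.camera_info(name): a dict with "K" (3x3 intrinsics, pixels), "extrinsics" (4x4, takes a point from world to camera coordinates). Camera axes: x right, y down, z forward; pixel columns grow to the right and rows downward; lengths in m; the calibration is good to about 2 mm. A picture is of the moment at which its call begins. camera_info takes no time and is no camera call.
- robot.close_job(): hands the job in, once; it reports no verdict.
The state is a dict: "time": time; "joint_positions": joint angles; "qvel": joint speeds; "joint_torque": joint torques, N m; "tool_pos": TCP position; "ee_rot": TCP orientation; "wrist_force": force on the tool from outside, world axes, zero at the start; "wrist_torque": the same for the moment, N m; "width": finger opening in m.
Only numpy, scipy, OpenCV 4.12 (cv2) and the standard library are available. Lean on these libraries where they do the work, as an engineer would, in place of code of your own. Each camera call takes 0.05 s, during which the arm holds its last target.

TASK

One of the two open drawers of the sample locker holds the tube block: push that drawer fully home with your fingertips, then push the thumb tab of the bolt above it forward, towards the drawer fronts, as far as it goes, so that the drawer is bolted shut. Leave the drawer with the roll of tape open as it is and its bolt drawn back, do not touch or lift what lies in the drawers, and leave the black screw cap standing where it is on the locker.

Things in the scene. Friction and masses are not known exactly. Their poses are not given: they have to be found in the camera images.
- locker: Low grey two-drawer sample locker, fixed on the worktop: 196 (x) x 200 (y) mm, flat top 70 mm above the worktop. Origin under its centre at worktop level. Its own axes: -y is the front, to which both drawers open (on the worktop roughly to the robot's right, yawed by -0.05 to 0.25 rad); +x is away from the robot; z up. Near drawer and bolt lie at own x = -47.5 mm, far drawer and bolt at x = +47.5 mm.
- near_drawer (a joint): Slide of the drawer nearer the robot: 0 = fully home, grows as it opens along the locker's -y, up to 0.125 m. Stays where it is left; takes about 2 N to push.
- far_drawer (a joint): Slide of the drawer farther from the robot, otherwise as the near one.
- near_bolt (a joint): Slide of the steel bolt on the locker's top above the near drawer: 0 = drawn back (at most 0.006 at the start), grows as it is pushed along the locker's -y, to 0.030 m = fully shot through the drawer's steel keeper. Stays where it is left; about 1.5 N to push.
- far_bolt (a joint): The same for the bolt above the far drawer.
- near_front (a point): Centre of the flat outer face of the near drawer's front, 45 mm above the worktop; axes as the locker's, the face looks to -y. The white front is 89 mm wide and reaches from 8 to 70 mm height; a steel keeper 26 mm wide and 10 mm thick stands in its middle up to 92 mm. The drawer behind it is an open tray, 78 mm wide inside.
- far_front (a point): The same point on the far drawer.
- near_tab (a point): Centre of the rear (+y) face of the near bolt's upright thumb tab, 96 mm above the worktop; axes as the locker's. The tab is 26 mm wide (x), 8 mm thick (y), and reaches from 74 to 106 mm height; behind it (+y) the locker's top is bare over at least 60 mm.
- far_tab (a point): The same point on the far bolt's tab.
- tube_block_mid (a point): Centre of the loose tube block, 52 x 116 x 32 mm with rows of small capped tubes standing in it, lying lengthwise in one of the two drawers; about 30 mm above the worktop.
- tape_roll_mid (a point): Centre of the loose roll of tape, 62 mm across and 18 mm high, lying flat in the other drawer.
- cap: Loose black screw cap, 31 mm across and 18 mm high, standing on the locker's top between the bolts, towards the back. Origin under its centre. To be left alone.
Things that resemble listed ones, but are neither listed nor needed, are in the scene too. There is more than one size of the part that bears tube_block_mid; the job needs the larger.

How it is judged:
By the outcome, as a careful person would: the job done as asked, in the order asked, and still so for the second after the job is handed in, with the robot touching nothing.
It also fails if it takes over 40 s, if anything falls off the work surface, if the arm or the gripper's body presses on something with over 40 N, if the wrist force passes 120 N, or if a joint passes its speed limit or range.

## Working session

There is one attempt and no reset: what is moved stays moved. The work goes in short steps, Python scripts to look and compute and a shell command to move; the robot and the scene stay as the last step left them, time stands still between calls to the robot, and variables do not carry over. Pictures are saved under pics/ and viewed, and the job is handed in when it is done.

```bash
mkdir -p pics; ls
python3 - <<'E'
from bench import robot
import cv2,numpy as np
o=robot.get_obs()
print(o['time'],o['tool_pos'],o['ee_rot'],o['width'],o['wrist_force'])
for n in('scene','top'):
    p,d=robot.snapshot(n); cv2.imwrite(f'pics/{n}0.png',p); np.savez(f'{n}0.npz',p=p,d=d)
    c=robot.camera_info(n); print(n,np.round(c['K'],1).tolist(),np.round(c['extrinsics'],3).tolist())
E
```

```text
pics
0.0 [0.23786837 0.49530235 0.20434999] [-3.14137178e+00  2.12806484e-03  1.12299336e+00] 0.09389149471358149 [-0.37295882  0.19964105  0.66162827]
scene [[431.0, 0.0, 259.7], [0.0, 431.0, 190.7], [0.0, 0.0, 1.0]] [[0.744, -0.668, 0.022, -0.455], [-0.394, -0.465, -0.793, 0.249], [0.54, 0.581, -0.609, 0.722], [0.0, 0.0, 0.0, 1.0]]
top [[399.6, 0.0, 260.0], [0.0, 399.6, 196.2], [0.0, 0.0, 1.0]] [[0.029, -1.0, -0.006, -0.08], [-0.994, -0.028, -0.104, 0.526], [0.104, 0.009, -0.995, 0.897], [0.0, 0.0, 0.0, 1.0]]
```

View pics/scene0.png

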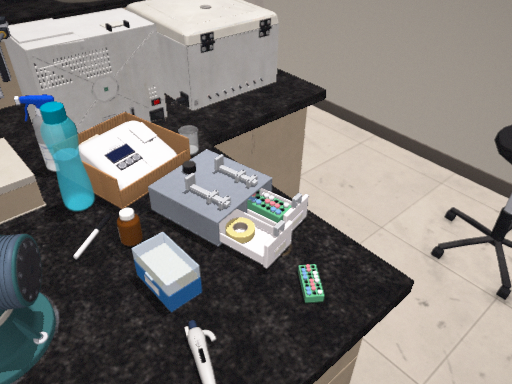

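View pics/top0.png

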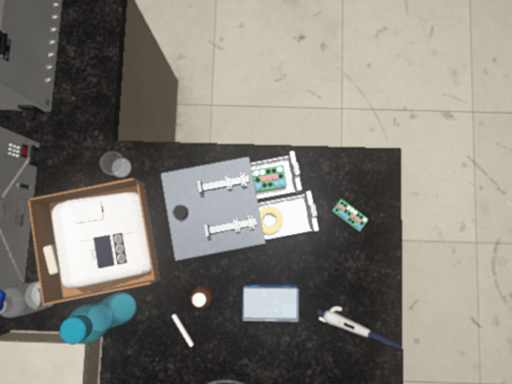

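```bash
cat > h.py <<'E'
from bench import robot
import cv2,numpy as np
def load(n,k=0):
    z=np.load(f'{n}{k}.npz'); c=robot.camera_info(n); return z['p'],z['d'],c['K'],c['extrinsics']
def w(u,v,d,K,E):
    pc=np.array([(u-K[0,2])/K[0,0]*d,(v-K[1,2])/K[1,1]*d,d]); return E[:3,:3].T@(pc-E[:3,3])
def onz(u,v,z,K,E):
    r=E[:3,:3].T@np.array([(u-K[0,2])/K[0,0],(v-K[1,2])/K[1,1],1]); o=-E[:3,:3].T@E[:3,3]
    return o+r*(z-o[2])/r[2]
def proj(P,K,E):
    q=K@(E[:3,:3]@np.asarray(P)+E[:3,3]); return q[:2]/q[2]
E
python3 - <<'E'
from h import *
p,d,K,E=load('top'); cv2.imwrite('pics/topc.png',cv2.resize(p[140:270,155:325],None,fx=4.5,fy=4.5,interpolation=cv2.INTER_CUBIC))
q,_,_,_=load('scene'); cv2.imwrite('pics/scc.png',cv2.resize(q[145:265,145:315],None,fx=4.5,fy=4.5,interpolation=cv2.INTER_CUBIC))
# cloud
vv,uu=np.mgrid[0:384,0:512]
P=np.stack([(uu-K[0,2])/K[0,0]*d,(vv-K[1,2])/K[1,1]*d,d],-1); W=(P-E[:3,3])@E[:3,:3]
m=(abs(W[...,2]-.07)<.006)&(uu>150)&(uu<270)&(vv>150)&(vv<265)
n,l,s,c=cv2.connectedComponentsWithStats(m.astype(np.uint8)); k=1+s[1:,4].argmax()
pts=W[l==k][:,:2].astype(np.float32); print(s[k],cv2.minAreaRect(pts), W[l==k][:,2].mean())
E
```

```text
[ 160  157  105  104 6993] ((0.49453824758529663, 0.040679194033145905), (0.19633165001869202, 0.19992408156394958), 12.51628589630127) 0.07031903036773582
```

View pics/topc.png

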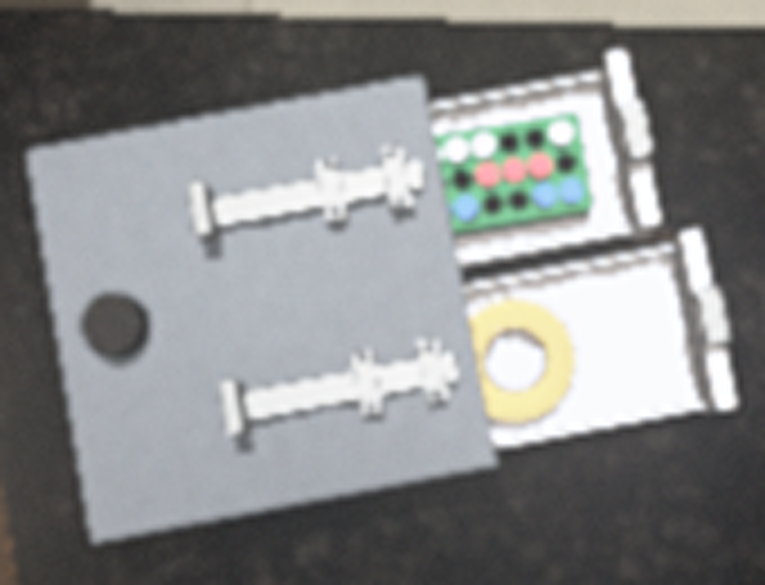

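View pics/scc.png

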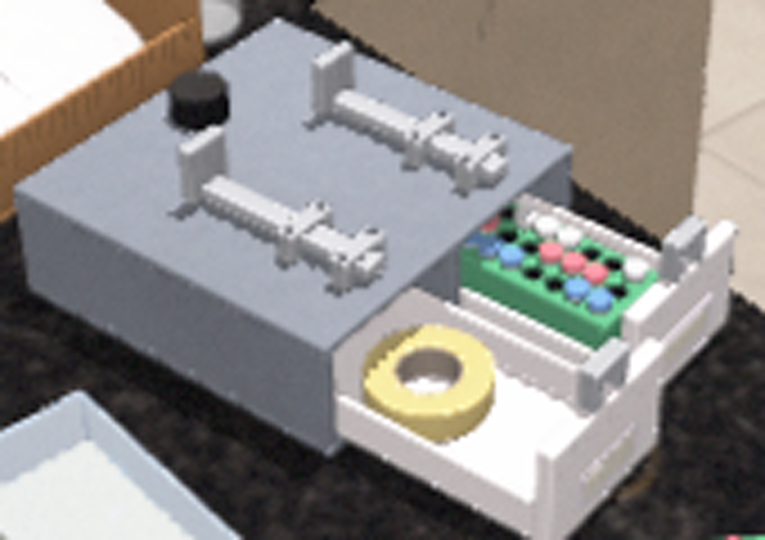

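```bash
cat >> h.py <<'E'
def cloud(n,k=0):
    p,d,K,E=load(n,k); vv,uu=np.mgrid[0:384,0:512]
    P=np.stack([(uu-K[0,2])/K[0,0]*d,(vv-K[1,2])/K[1,1]*d,d],-1); return p,(P-E[:3,3])@E[:3,:3]
C=np.array([.4945,.0407]); YAW=np.radians(12.516)
R2=np.array([[np.cos(YAW),-np.sin(YAW)],[np.sin(YAW),np.cos(YAW)]])
def loc(W): L=W.copy(); L[...,:2]=(W[...,:2]-C)@R2; return L
def wor(x,y): return C+R2@np.array([x,y])
def report(k):
  for n in('top','scene'):
    p,W=cloud(n,k); L=loc(W).reshape(-1,3)
    for nm,x0 in(('near',-.0475),('far',.0475)):
        a=L[(abs(L[:,0]-x0)<.038)&(L[:,2]>.02)&(L[:,2]<.1)&(L[:,1]<-.11)&(L[:,1]>-.26)]
        t=L[(abs(L[:,0]-x0)<.02)&(L[:,2]>.09)&(L[:,2]<.112)&(L[:,1]>-.05)&(L[:,1]<.1)]
        f=a[(a[:,2]>.055)&(a[:,2]<.075)]; ke=a[a[:,2]>.083]
        q=lambda v:np.round(np.percentile(v,[2,10,50,90,98]),4).tolist() if len(v) else None
        print(n,nm,'front y',q(f[:,1]),'keeper y',q(ke[:,1]),'tab n',len(t),'y',q(t[:,1]),'x',q(t[:,0]),'z',q(t[:,2]))
E
python3 - <<'E'
from h import *
report(0)
for x in(.0475,-.0475): print(wor(x,-.1),wor(x,.05))
o=robot.get_obs(); print(o['joint_positions'])
p,W=cloud('top');L=loc(W);m=(abs(L[...,2]-.088)<.006)&(abs(L[...,0])<.03)&(L[...,1]>.02)&(L[...,1]<.1);print('cap',L[m].mean(0))
E
```

```text
top near front y [-0.2193, -0.2176, -0.2123, -0.2093, -0.2091] keeper y [-0.219, -0.2181, -0.2136, -0.2097, -0.2091] tab n 59 y [-0.0349, 0.0132, 0.016, 0.0202, 0.0211] x [-0.0599, -0.0583, -0.0476, -0.0382, -0.0363] z [0.0908, 0.0955, 0.1053, 0.1075, 0.108]
top far front y [-0.2005, -0.1992, -0.1942, -0.1909, -0.1907] keeper y [-0.2004, -0.1992, -0.1953, -0.1913, -0.1907] tab n 57 y [0.0114, 0.0119, 0.0146, 0.0184, 0.0193] x [0.0346, 0.0359, 0.0458, 0.0565, 0.058] z [0.0904, 0.0958, 0.1053, 0.1079, 0.1098]
scene near front y [-0.222, -0.2214, -0.2204, -0.2146, -0.2123] keeper y [-0.2218, -0.2212, -0.2182, -0.2129, -0.2119] tab n 98 y [-0.0475, 0.0105, 0.0126, 0.0166, 0.0178] x [-0.0598, -0.0588, -0.0498, -0.0381, -0.0353] z [0.0902, 0.0919, 0.1007, 0.1079, 0.1087]
scene far front y [-0.2036, -0.2032, -0.2021, -0.1964, -0.1932] keeper y [-0.203, -0.2025, -0.1989, -0.1942, -0.1934] tab n 87 y [-0.0482, 0.0084, 0.0107, 0.0159, 0.0168] x [0.0335, 0.0352, 0.0448, 0.0583, 0.0621] z [0.0903, 0.0911, 0.1015, 0.1082, 0.1091]
[ 0.56254241 -0.04662972] [0.53003558 0.09980561]
[ 0.46980004 -0.06721738] [0.4372932  0.07921795]
[ 1.01988713e+00  8.78860557e-02  1.37208273e+00 -1.88781006e-05
  1.68359469e+00 -1.03074413e-01]
cap [0.00291554 0.06783543 0.08816564]
```

Run:
```python
from h import *
A=np.array([.238,.495]);B=wor(.0475,-.24);print('B',B)
t=B-A;Ln=np.linalg.norm(t);t/=Ln;nn=np.array([-t[1],t[0]])
for n in('top','scene'):
    p,W=cloud(n); X=W.reshape(-1,3); s=(X[:,:2]-A)@t; c=(X[:,:2]-A)@nn
    for i in np.arange(-.1,.8,.05):
        m=(s>=i)&(s<i+.05)&(abs(c)<.13)&(X[:,2]<.6); m&=X[:,2]>-.02
        if m.sum(): 
            z=np.percentile(X[m,2],99.5); print(n,round(i,2),m.sum(),round(z,3),X[m][X[m,2].argsort()[-3]].round(3))
p,W=cloud('scene');print(W[115,55],W[110,35],W[165,70])
```

```text
B [ 0.59288212 -0.1833027 ]
top -0.05 644 0.089 [0.139 0.457 0.089]
top 0.0 1598 0.09 [0.188 0.415 0.091]
top 0.05 3234 0.174 [0.296 0.413 0.183]
top 0.1 2524 0.19 [0.31  0.411 0.191]
top 0.15 1379 0.097 [0.335 0.321 0.098]
top 0.2 3158 0.253 [0.252 0.238 0.254]
top 0.25 4204 0.25 [0.279 0.234 0.252]
top 0.3 2901 0.085 [0.325 0.179 0.087]
top 0.35 2647 0.052 [0.506 0.207 0.053]
top 0.4 2031 0.089 [0.475 0.118 0.091]
top 0.45 2606 0.106 [0.447 0.05  0.108]
top 0.5 2482 0.107 [0.527 0.062 0.109]
top 0.55 2448 0.089 [ 0.459 -0.046  0.091]
top 0.6 2316 0.089 [ 0.544 -0.026  0.09 ]
top 0.65 2186 0.049 [ 0.585 -0.063  0.05 ]
top 0.7 1870 0.094 [ 0.595 -0.139  0.095]
top 0.75 1731 0.023 [ 0.504 -0.269  0.024]
scene -0.1 576 0.295 [0.32  0.595 0.295]
scene -0.05 1068 0.347 [0.299 0.56  0.347]
scene 0.0 1011 0.32 [0.272 0.505 0.32 ]
scene 0.05 3785 0.29 [0.379 0.49  0.291]
scene 0.1 732 0.198 [0.302 0.41  0.198]
scene 0.15 514 0.098 [0.352 0.33  0.098]
scene 0.2 2429 0.253 [0.261 0.235 0.253]
scene 0.25 3922 0.25 [0.271 0.229 0.253]
scene 0.3 2188 0.087 [0.326 0.189 0.088]
scene 0.35 1186 0.054 [0.44  0.188 0.054]
scene 0.4 1244 0.089 [0.475 0.115 0.091]
scene 0.45 1801 0.108 [0.445 0.045 0.109]
scene 0.5 1968 0.108 [0.539 0.063 0.109]
scene 0.55 2289 0.091 [0.54  0.002 0.091]
scene 0.6 2304 0.09 [ 0.568 -0.022  0.092]
scene 0.65 1677 0.049 [ 0.563 -0.076  0.05 ]
scene 0.7 2238 0.095 [ 0.487 -0.181  0.096]
scene 0.75 1504 0.025 [ 0.491 -0.26   0.025]
[0.26353804 0.2247467  0.23918407] [0.27653529 0.4288996  0.1656064 ] [0.26231774 0.21880416 0.12401935]
```

```bash
cat >> h.py <<'E'
from scipy.spatial.transform import Rotation as Ro
def go(x,y,z,yaw=YAW):
    o=robot.get_obs(); R=Ro.from_euler('xyz',o['ee_rot']).as_matrix(); P=np.array([*wor(x,y),z])
    l=loc(np.array([o['tool_pos']]))[0]
    print('local now',l.round(4),'z/yaw',o['ee_rot'].round(3),'F',np.round(o['wrist_force'],1),'t',o['time'],'w',round(o['width'],4))
    print('shift cm',(R.T@(P-o['tool_pos'])*100).round(2),'spin',round(-(yaw-o['ee_rot'][2]),3))
E
python3 - <<'E'
from h import *
go(.0475,-.24,.33)
E
```

```text
local now [-0.152   0.4995  0.2044] z/yaw [-3.141e+00  2.000e-03  1.123e+00] F [ 0.2 -0.4  0.8] t 0.1 w 0.0941
shift cm [-45.83  61.38 -12.48] spin 0.905
```

```bash
python3 -m inch '0 0 -4 0 1; 0 0 -8 0 1; 0 0 -12.5 0 1; -1.5 2 -12.5 0 1; -4 5 -12.5 0.05 1; -6 8 -12.5 0.1 1; -8.5 11 -12.5 0.2 1; -11 14 -12.5 0.3 1; -13 17.5 -12.5 0.4 1; -15 20 -12.5 0.5 1; -17.5 23.5 -12.5 0.6 1; -20 26.5 -12.5 0.7 1; -22 29.5 -12.5 0.8 1; -24 32.5 -12.5 0.9 1; -26.5 35.5 -12.5 0.905 1; -28.5 38.5 -12.5 0.905 1; -31 41.5 -12.5 0.905 1; -33.5 44.5 -12.5 0.905 1; -35.5 47.5 -12.5 0.905 1; -37 49.5 -12.5 0.905 1'
python3 -c "
from h import *
go(.0475,-.24,.33)"
```

```text
time: 1.77
tool_pos: [0.5248, -0.0553, 0.3288]
ee_rot: [3.14, 0.003, 0.215]
wrist_force: [-0.2, 0.8, 0.7]
width: 0.0006
local now [ 0.0088 -0.1003  0.3288] z/yaw [3.14e+00 3.00e-03 2.15e-01] F [-0.2  0.8  0.7] t 1.7667 w 0.0006
shift cm [ 3.92 13.96 -0.11] spin -0.003
```

Next: over the front, then down to z = 0.04 with the fingers 30 mm before the face.

```bash
python3 -m inch '1 3.5 0 0 1; 2 7 0 0 1; 3 10.5 0 0 1; 3.9 14 0 0 1; 3.9 14 0 0 1; 3.9 14 4 0 1; 3.9 14 8 0 1; 3.9 14 12 0 1; 3.9 14 16 0 1; 3.9 14 19 0 1; 3.9 14 19 0 1'
python3 - <<'E'
from h import *
go(.0475,-.24,.04)
for n in('top','scene'):
    p,d=robot.snapshot(n); np.savez(f'{n}1.npz',p=p,d=d); cv2.imwrite(f'pics/{n}1.png',cv2.resize(p[100:290,145:345],None,fx=3,fy=3))
E
```

```text
time: 2.68
tool_pos: [0.587, -0.1815, 0.1292]
ee_rot: [-3.133, 0.017, 0.216]
wrist_force: [-0.1, -0.7, -1.4]
width: 0.0007
local now [ 0.0422 -0.237   0.1292] z/yaw [-3.133  0.017  0.216] F [-0.1 -0.7 -1.4] t 2.6833 w 0.0007
shift cm [0.69 0.38 8.91] spin -0.003
```

View pics/scene1.png

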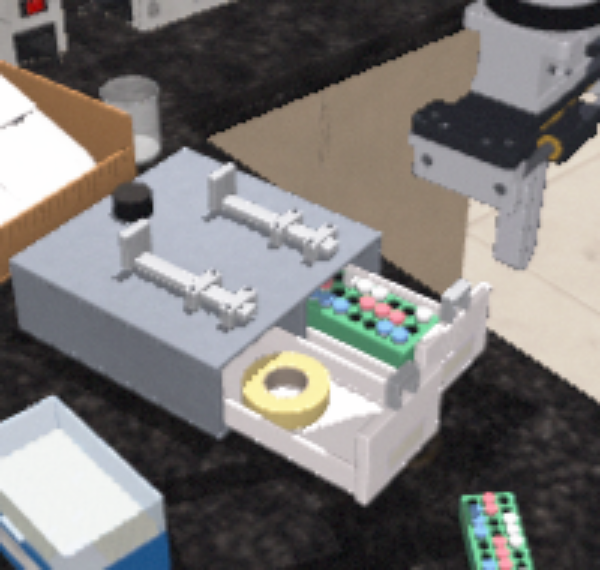

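The picture shows the closed fingers (at about 515,260) standing free of the far drawer's front; the keepers and block are undisturbed. Going on down.

```bash
python3 -m inch '0.7 0.4 2 0 1; 0.7 0.4 4 0 1; 0.7 0.4 6 0 1; 0.7 0.4 8 0 1; 0.7 0.4 8.7 0 1; 0.7 0.4 8.7 0 1; 0.7 0.4 8.7 0 1; 0.7 0.4 8.7 0 1'
python3 -c "
from h import *
go(.0475,-.2,.042)"
```

```text
time: 3.45
tool_pos: [0.6005, -0.1865, 0.0541]
ee_rot: [3.139, 0.001, 0.216]
wrist_force: [-1.1, -0.1, -0.5]
width: 0.0006
local now [ 0.0543 -0.2447  0.0541] z/yaw [3.139e+00 1.000e-03 2.160e-01] F [-1.1 -0.1 -0.5] t 3.45 w 0.0006
shift cm [-0.69 -4.47  1.2 ] spin -0.003
```

```bash
python3 -m inch '-0.7 0 1.2 0 1; -0.7 -1 1.2 0 1; -0.7 -2 1.2 0 1; -0.7 -3 1.2 0 1; -0.7 -4 1.2 0 1; -0.7 -5 1.2 0 1; -0.7 -6 1.2 0 1; -0.7 -7 1.2 0 1; -0.7 -8 1.2 0 1; -0.7 -9 1.2 0 1; -0.7 -10 1.2 0 1; -0.7 -10 1.2 0 1'
python3 -c "
from h import *
go(.0475,-.118,.042)"
```

```text
time: 4.45
tool_pos: [0.5714, -0.0874, 0.0415]
ee_rot: [-3.141, 0.002, 0.218]
wrist_force: [-0.8, 0.1, 0.2]
width: 0.0
local now [ 0.0473 -0.1417  0.0415] z/yaw [-3.141e+00  2.000e-03  2.180e-01] F [-0.8  0.1  0.2] t 4.45 w 0.0
shift cm [ 0.02 -2.37 -0.05] spin -0.001
```

```bash
python3 -m inch '0 -0.5 0 0 1; 0 -1 0 0 1; 0 -1.5 0 0 1; 0 -1.8 0 0 1; 0 -2.1 0 0 1; 0 -2.3 0 0 1; 0 -2.3 0 0 1'
python3 - <<'E'
from h import *
go(.0475,-.118,.042)
for n in('top','scene'):
    p,d=robot.snapshot(n); np.savez(f'{n}2.npz',p=p,d=d); cv2.imwrite(f'pics/{n}2.png',cv2.resize(p[100:290,145:345],None,fx=3,fy=3))
report(2)
E
```

```text
time: 5.03
tool_pos: [0.5667, -0.0673, 0.0412]
ee_rot: [3.137, 0.003, 0.217]
wrist_force: [2.1, -7.9, -1.0]
width: 0.0006
local now [ 0.0471 -0.121   0.0412] z/yaw [3.137e+00 3.000e-03 2.170e-01] F [ 2.1 -7.9 -1. ] t 5.0333 w 0.0006
shift cm [ 0.04 -0.3  -0.08] spin -0.001
top near front y [-0.219, -0.2179, -0.2123, -0.2094, -0.2092] keeper y [-0.2191, -0.218, -0.2141, -0.2096, -0.2092] tab n 2 y [-0.0466, -0.0465, -0.0459, -0.0453, -0.0452] x [-0.0585, -0.0578, -0.0545, -0.0511, -0.0504] z [0.0903, 0.0903, 0.0904, 0.0904, 0.0904]
top far front y None keeper y None tab n 30 y [-0.0133, 0.0124, 0.0161, 0.0191, 0.0194] x [0.0415, 0.0437, 0.0522, 0.0579, 0.0583] z [0.0947, 0.1019, 0.1058, 0.1075, 0.1088]
scene near front y [-0.222, -0.2215, -0.2205, -0.2147, -0.212] keeper y [-0.2217, -0.221, -0.2172, -0.2128, -0.2113] tab n 91 y [-0.047, 0.0105, 0.0124, 0.0171, 0.0186] x [-0.0616, -0.0598, -0.0497, -0.0376, -0.0348] z [0.0903, 0.0926, 0.1025, 0.1078, 0.1087]
scene far front y [-0.1319, -0.1314, -0.1198, -0.1115, -0.1103] keeper y [-0.1323, -0.1318, -0.1294, -0.1171, -0.1145] tab n 81 y [0.0083, 0.0092, 0.0109, 0.0158, 0.0177] x [0.0344, 0.0355, 0.0452, 0.0571, 0.0609] z [0.0912, 0.0924, 0.1023, 0.108, 0.1086]
```

View pics/scene2.png

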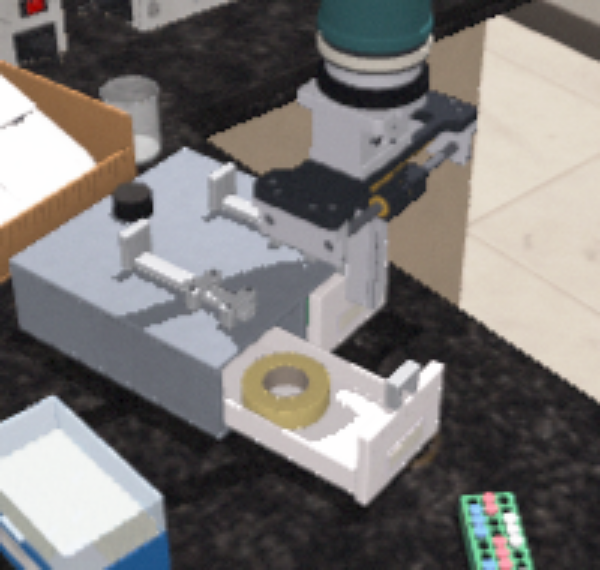

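The far front is nearly in (at 340,300), with a sliver of green still showing in a narrow gap; pushing on in small steps.

```bash
python3 -m inch '0 -0.2 0 0 1; 0 -0.4 0 0 1; 0 -0.4 0 0 1; 0 -0.4 0 0 1'
python3 -m inch '0 -0.2 0 0 1; 0 -0.4 0 0 1; 0 -0.4 0 0 1; 0 -0.4 0 0 1'
python3 -c "
from h import *
go(.0475,-.118,.042)"
```

```text
time: 5.47
tool_pos: [0.5668, -0.0675, 0.0413]
ee_rot: [3.13, 0.002, 0.215]
wrist_force: [2.1, -11.2, -0.7]
width: 0.0007
time: 5.8
tool_pos: [0.5669, -0.0679, 0.0414]
ee_rot: [3.123, 0.001, 0.214]
wrist_force: [3.2, -12.6, -2.2]
width: 0.0003
local now [ 0.0471 -0.1217  0.0414] z/yaw [3.123e+00 1.000e-03 2.140e-01] F [  3.2 -12.6  -2.2] t 5.8 w 0.0003
shift cm [ 0.04 -0.37 -0.07] spin -0.005
```

```bash
python3 -m inch '0 1.5 0 0 1; 0 4 0 0 1; 0 7 0 0 1; 0 10 0 0 1;0 10 -3 0 1;0 10 -7 0 1;0 10 -11 0 1;0 10 -15 0 1;0 10 -15 0 1;0 10 -15 0 1'
python3 - <<'E'
from h import *
go(.0475,-.118,.042)
for n in('top','scene'):
    p,d=robot.snapshot(n); np.savez(f'{n}3.npz',p=p,d=d); cv2.imwrite(f'pics/{n}3.png',cv2.resize(p[120:270,155:325],None,fx=4,fy=4,interpolation=cv2.INTER_CUBIC))
report(3)
E
```

```text
time: 6.63
tool_pos: [0.5892, -0.1625, 0.197]
ee_rot: [3.12, -0.005, 0.214]
wrist_force: [-0.1, -0.3, -0.3]
width: 0.0006
local now [ 0.0484 -0.2189  0.197 ] z/yaw [ 3.12  -0.005  0.214] F [-0.1 -0.3 -0.3] t 6.6333 w 0.0006
shift cm [ -0.2  -10.42  15.28] spin -0.004
top near front y [-0.219, -0.2175, -0.2118, -0.2093, -0.2091] keeper y [-0.2189, -0.218, -0.2141, -0.2095, -0.2092] tab n 57 y [0.0132, 0.0133, 0.0162, 0.0201, 0.0209] x [-0.0599, -0.0581, -0.0476, -0.0381, -0.0363] z [0.0918, 0.097, 0.1052, 0.1079, 0.109]
top far front y [-0.1102, -0.1102, -0.1102, -0.1102, -0.1102] keeper y None tab n 59 y [-0.0465, 0.0114, 0.0145, 0.0184, 0.0194] x [0.0344, 0.0361, 0.0462, 0.0568, 0.0587] z [0.0907, 0.0947, 0.105, 0.107, 0.1082]
scene near front y [-0.2219, -0.2215, -0.2205, -0.2145, -0.2125] keeper y [-0.2214, -0.221, -0.2185, -0.2129, -0.2113] tab n 95 y [0.0015, 0.0107, 0.0124, 0.0164, 0.0196] x [-0.06, -0.0592, -0.0504, -0.0378, -0.036] z [0.0905, 0.0917, 0.1009, 0.1083, 0.1088]
scene far front y [-0.1137, -0.1129, -0.1119, -0.111, -0.1102] keeper y [-0.113, -0.1127, -0.1117, -0.1104, -0.11] tab n 84 y [-0.0466, 0.0088, 0.0106, 0.0157, 0.0172] x [0.0348, 0.0353, 0.0449, 0.0575, 0.0599] z [0.0904, 0.0918, 0.1011, 0.1084, 0.1101]
```

View pics/scene3.png

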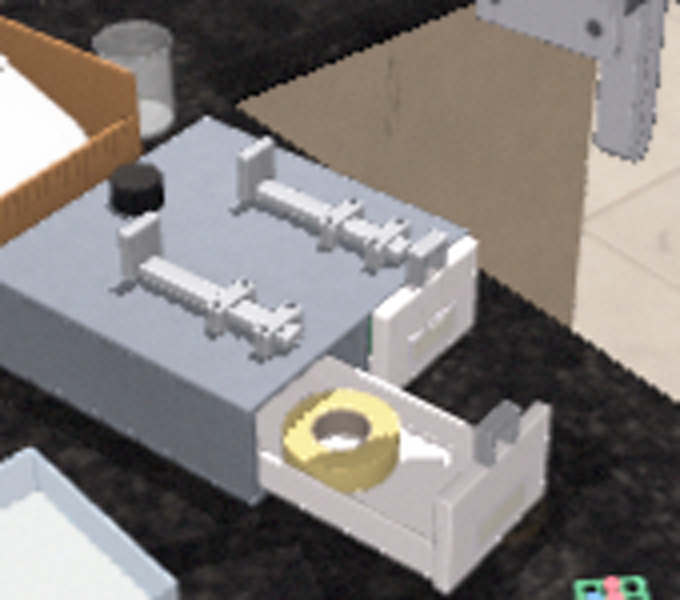

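View pics/top3.png

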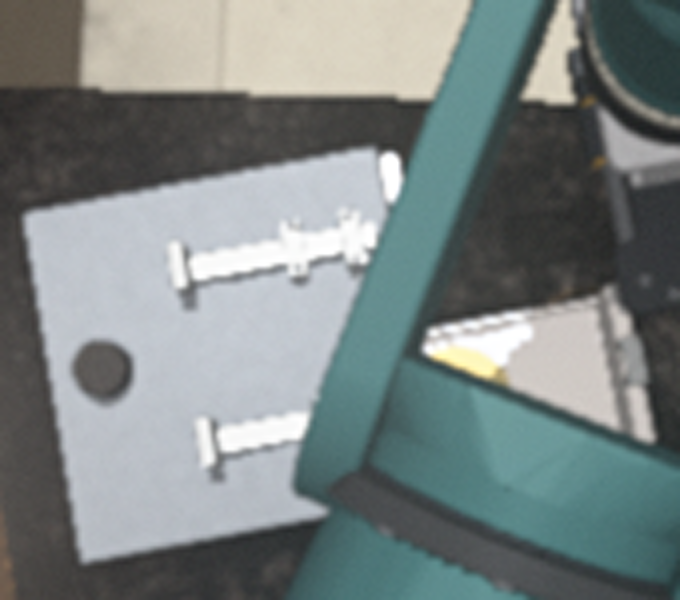

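Run:
```python
from h import *
p,W=cloud('scene',3);L=loc(W)
cv2.imwrite('pics/z3.png',cv2.resize(p[170:225,225:285],None,fx=10,fy=10,interpolation=cv2.INTER_CUBIC))
for v in range(192,212,3):
    print(v,[(u,*(L[v,u]*1000).round(0).astype(int).tolist()) for u in range(238,256,2)])
```

```text
192 [(238, 4, -77, 74), (240, 10, -78, 71), (242, 12, -82, 71), (244, 15, -85, 72), (246, 14, -91, 75), (248, 20, -92, 72), (250, 25, -94, 69), (252, 26, -99, 71), (254, 27, -104, 73)]
195 [(238, -2, -82, 72), (240, 0, -86, 73), (242, 3, -89, 73), (244, 5, -93, 73), (246, 8, -96, 72), (248, 12, -99, 72), (250, 16, -100, 69), (252, 15, -107, 73), (254, 20, -109, 71)]
198 [(238, -11, -89, 73), (240, -8, -92, 73), (242, -5, -95, 72), (244, -3, -99, 72), (246, 0, -102, 72), (248, 4, -104, 71), (250, 6, -108, 71), (252, 9, -111, 71), (254, 16, -112, 67)]
201 [(238, -18, -95, 72), (240, -15, -98, 72), (242, -12, -100, 71), (244, -6, -101, 67), (246, 1, -101, 63), (248, 4, -105, 63), (250, 5, -109, 64), (252, 9, -112, 63), (254, 15, -112, 59)]
204 [(238, -25, -100, 71), (240, -19, -100, 67), (242, -3, -93, 53), (244, -2, -98, 55), (246, 0, -102, 56), (248, 3, -105, 55), (250, 4, -110, 57), (252, 8, -113, 56), (254, 15, -113, 51)]
207 [(238, -1, -80, 37), (240, -1, -87, 40), (242, -3, -93, 45), (244, -1, -97, 46), (246, 0, -102, 47), (248, 4, -104, 45), (250, 3, -110, 49), (252, 7, -113, 49), (254, 16, -112, 42)]
210 [(238, -7, -85, 35), (240, -4, -89, 35), (242, -1, -92, 34), (244, -1, -97, 37), (246, 1, -101, 38), (248, 2, -106, 39), (250, 4, -110, 40), (252, 7, -113, 40), (254, 17, -111, 32)]
```

View pics/z3.png

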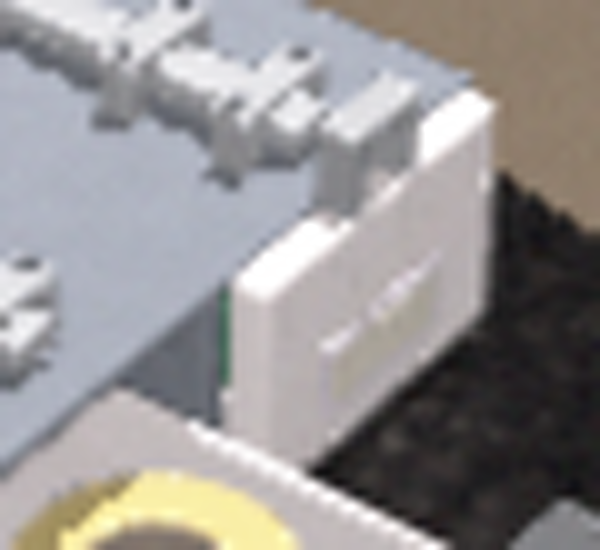

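The far drawer looks home, except that a ~1 px sliver of green remains at (250,204) in the scene image. The push stalled hard at 12 N, so this could be design clearance. I'll do one firmer check push to see whether it moves any further.

```bash
python3 -m inch '0 0 0 0 1; 0 0 0 0 1; 0 0 0 0 1'
python3 -c "
from h import *
go(.0475,-.15,.05)"
```

```text
time: 6.98
tool_pos: [0.5861, -0.1615, 0.1893]
ee_rot: [3.127, 0.007, 0.214]
wrist_force: [0.5, 0.8, -0.2]
width: 0.0006
local now [ 0.0456 -0.2172  0.1893] z/yaw [3.127 0.007 0.214] F [ 0.5  0.8 -0.2] t 6.9833 w 0.0006
shift cm [ 0.26 -6.92 13.83] spin -0.004
```

```bash
python3 -m inch '0.3 0 4 0 1; 0.3 -1 8 0 1; 0.3 -3 11 0 1; 0.3 -5 13.8 0 1; 0.3 -6.9 13.8 0 1; 0.3 -6.9 13.8 0 1; 0.3 -6.9 13.8 0 1'
python3 -c "
from h import *
go(.0475,-.12,.05)"
```

```text
time: 7.57
tool_pos: [0.5732, -0.0949, 0.0493]
ee_rot: [3.128, 0.009, 0.216]
wrist_force: [0.4, -0.2, 1.6]
width: 0.0002
local now [ 0.0475 -0.1494  0.0493] z/yaw [3.128 0.009 0.216] F [ 0.4 -0.2  1.6] t 7.5667 w 0.0002
shift cm [-0.01 -2.94 -0.11] spin -0.003
```

```bash
python3 -m inch '0 -1 0 0 1; 0 -2 0 0 1; 0 -2.6 0 0 1; 0 -2.8 0 0 1; 0 -3.1 0 0 1; 0 -3.4 0 0 1; 0 -3.7 0 0 1; 0 -4 0 0 1; 0 -4 0 0 1; 0 -4 0 0 1'
python3 -c "
from h import *
go(.0475,-.12,.05)"
python3 -m inch '0 1 0 0 1; 0 2 0 0 1; 0 4 0 0 1; 0 6 0 0 1; 0 8 0 0 1; 0 8 0 0 1; 0 8 0 0 1'
python3 - <<'E'
from h import *
for n in('scene',):
    p,d=robot.snapshot(n); np.savez(f'{n}4.npz',p=p,d=d); cv2.imwrite(f'pics/{n}4.png',cv2.resize(p[165:225,225:305],None,fx=10,fy=10,interpolation=cv2.INTER_CUBIC))
for k in(3,4):
    p,W=cloud('scene',k);L=loc(W).reshape(-1,3); a=L[(L[:,0]>.01)&(L[:,0]<.085)&(L[:,2]>.02)&(L[:,2]<.06)&(abs(L[:,1]+.112)<.008)]; print(len(a),np.median(a[:,1]))
go(.0475,.05,.2)
E
```

```text
time: 8.4
tool_pos: [0.5679, -0.0679, 0.0501]
ee_rot: [3.104, 0.005, 0.212]
wrist_force: [6.2, -26.7, -5.5]
width: 0.0002
local now [ 0.0481 -0.1219  0.0501] z/yaw [3.104 0.005 0.212] F [  6.2 -26.7  -5.5] t 8.4 w 0.0002
shift cm [-0.06 -0.19  0.01] spin -0.006
time: 8.98
tool_pos: [0.5848, -0.1462, 0.0531]
ee_rot: [3.106, 0.005, 0.211]
wrist_force: [-0.4, 0.1, -0.2]
width: 0.0005
258 -0.11228423111623742
257 -0.1122810958176648
local now [ 0.0476 -0.2013  0.053 ] z/yaw [3.106 0.006 0.212] F [ 0.2 -0.2 -0.4] t 9.0333 w 0.0003
shift cm [ -0.26 -24.59 -15.58] spin -0.007
```

View pics/scene4.png

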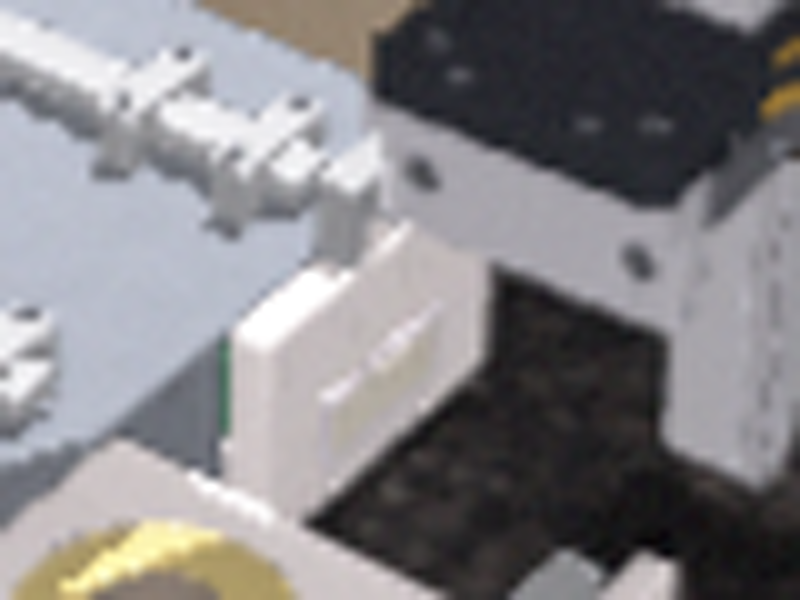

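A firm 27 N push left the face at -0.1123 both times, so the drawer is on its stop. Now up and over behind the far tab.

```bash
python3 -m inch '0 0 -4 0 1; 0 0 -8 0 1; 0 0 -12 0 1; 0 0 -15.6 0 1; 0 -3 -15.6 0 1; 0 -7 -15.6 0 1; 0 -11 -15.6 0 1; -0.1 -15 -15.6 0 1; -0.2 -18 -15.6 0 1; -0.3 -21 -15.6 0 1; -0.3 -24 -15.6 0 1; -0.3 -25 -15.6 0 1; -0.3 -25 -15.6 0 1; -0.3 -25 -15.6 0 1; -0.3 -25 -15.6 0 1'
python3 - <<'E'
from h import *
for n in('top','scene'):
    p,d=robot.snapshot(n); np.savez(f'{n}5.npz',p=p,d=d); cv2.imwrite(f'pics/{n}5.png',cv2.resize(p[100:260,145:325],None,fx=3.5,fy=3.5,interpolation=cv2.INTER_CUBIC))
go(.047,.058,.086)
E
```

```text
time: 10.28
tool_pos: [0.5289, 0.1031, 0.2]
ee_rot: [3.106, 0.006, 0.211]
wrist_force: [0.5, -0.2, -0.1]
width: 0.0003
local now [0.0471 0.0529 0.2   ] z/yaw [3.106 0.006 0.21 ] F [ 0.  -0.1  0.1] t 10.3833 w 0.0005
shift cm [ 0.05 -0.92 11.38] spin -0.008
```

View pics/scene5.png

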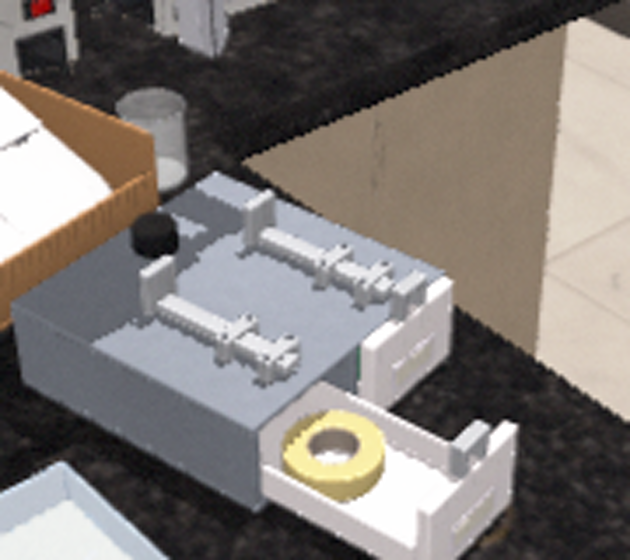

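The locker top is clear behind the far tab (260,215) and the gripper is above the crop, with its shadow on the locker. Lowering behind the tab.

```bash
python3 -m inch '0 -0.9 3 0 1; 0 -0.9 6 0 1; 0 -0.9 9 0 1; 0 -0.9 10.5 0 1; 0 -0.9 11.3 0 1; 0 -0.9 11.3 0 1; 0 -0.9 11.3 0 1'
python3 - <<'E'
from h import *
for n in('scene',):
    p,d=robot.snapshot(n); np.savez(f'{n}6.npz',p=p,d=d); cv2.imwrite(f'pics/{n}6.png',cv2.resize(p[100:260,145:325],None,fx=3.5,fy=3.5,interpolation=cv2.INTER_CUBIC))
go(.047,.026,.086)
E
```

```text
time: 10.97
tool_pos: [0.528, 0.1066, 0.0873]
ee_rot: [3.106, 0.005, 0.209]
wrist_force: [-0.6, 0.4, 0.7]
width: 0.0005
local now [0.0476 0.0572 0.0883] z/yaw [3.106e+00 3.000e-03 2.090e-01] F [ 0.7  0.1 -0.1] t 11.0167 w 0.0007
shift cm [-0.03  3.11  0.34] spin -0.009
```

View pics/scene6.png

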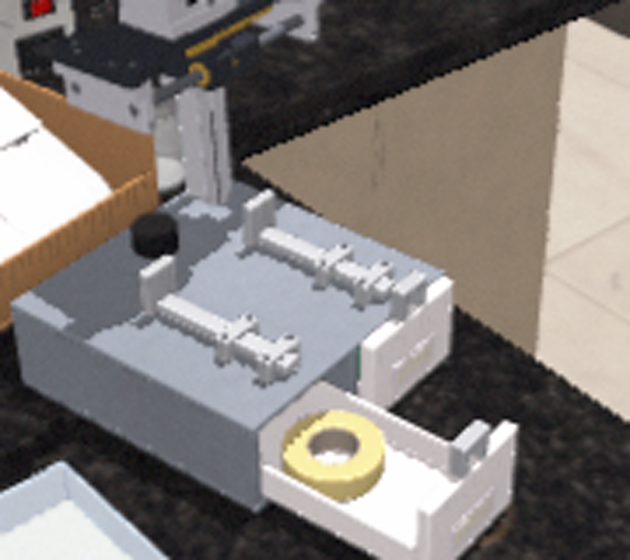

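```bash
python3 -m inch '0 1 0.1 0 1; 0 2 0.1 0 1; 0 2.6 0.1 0 1; 0 3.1 0.1 0 1; 0 3.6 0.1 0 1; 0 4.1 0.1 0 1; 0 4.6 0.1 0 1; 0 5.1 0.1 0 1; 0 5.6 0.1 0 1; 0 5.8 0.1 0 1; 0 5.8 0.1 0 1'
python3 - <<'E'
from h import *
go(.047,-.01,.086)
p,d=robot.snapshot('scene'); np.savez('scene7.npz',p=p,d=d)
cv2.imwrite('pics/scene7.png',cv2.resize(p[120:250,165:325],None,fx=4.5,fy=4.5,interpolation=cv2.INTER_CUBIC))
E
```

```text
time: 11.93
tool_pos: [0.54, 0.054, 0.0893]
ee_rot: [3.115, 0.003, 0.21]
wrist_force: [-0.4, 11.3, 2.0]
width: 0.0005
local now [0.0473 0.0031 0.0893] z/yaw [3.115e+00 3.000e-03 2.100e-01] F [-0.4 11.3  2. ] t 11.9333 w 0.0005
shift cm [-0.01  1.31  0.36] spin -0.008
```

View pics/scene7.png

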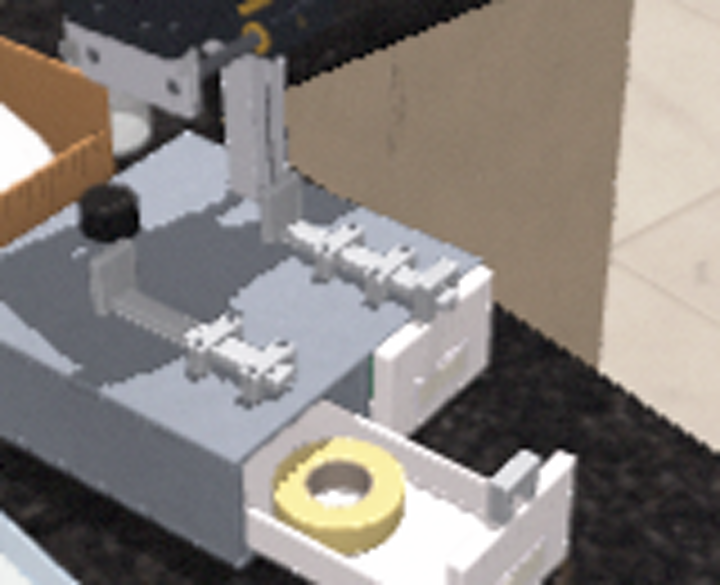

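The bolt's end now passes through the keeper (435,290). Pressing more to make sure it's at its end.

```bash
python3 -m inch '0 0.3 0 0 1; 0 0.6 0 0 1; 0 0.8 0 0 1; 0 0.8 0 0 1; 0 0.8 0 0 1'
python3 -m inch '0 -1 0 0 1; 0 -2 0 0 1; 0 -4 0 0 1; 0 -5 -1 0 1; 0 -5 -4 0 1; 0 -5 -8 0 1; 0 -5 -12 0 1;0 -5 -14 0 1;0 -5 -14 0 1;0 -5 -14 0 1'
python3 - <<'E'
from h import *
go(.047,.1,.25)
for n in('top','scene'):
    p,d=robot.snapshot(n); np.savez(f'{n}8.npz',p=p,d=d)
    cv2.imwrite(f'pics/{n}8.png',cv2.resize(p[120:250,165:325],None,fx=4.5,fy=4.5,interpolation=cv2.INTER_CUBIC))
report(8)
E
```

```text
time: 12.4
tool_pos: [0.54, 0.0539, 0.0895]
ee_rot: [3.13, 0.003, 0.213]
wrist_force: [-3.0, 18.4, 3.3]
width: 0.0005
time: 13.23
tool_pos: [0.5303, 0.1041, 0.2311]
ee_rot: [3.128, -0.001, 0.213]
wrist_force: [0.4, 0.3, 0.2]
width: 0.0004
local now [0.0487 0.0541 0.2311] z/yaw [ 3.128e+00 -1.000e-03  2.130e-01] F [0.4 0.3 0.2] t 13.2333 w 0.0004
shift cm [-0.19 -4.56 -1.95] spin -0.005
top near front y [-0.2189, -0.2178, -0.2125, -0.2094, -0.2091] keeper y [-0.2191, -0.2181, -0.2137, -0.2097, -0.2093] tab n 61 y [-0.0465, 0.0131, 0.0159, 0.0201, 0.0208] x [-0.0603, -0.0583, -0.0486, -0.0379, -0.0359] z [0.0906, 0.0923, 0.1054, 0.1075, 0.108]
top far front y [-0.1103, -0.1103, -0.1103, -0.1102, -0.1102] keeper y [-0.1143, -0.1132, -0.1111, -0.1101, -0.1101] tab n 56 y [-0.0132, -0.0129, -0.0102, -0.0066, -0.0057] x [0.0344, 0.0362, 0.0466, 0.0568, 0.0596] z [0.0906, 0.0982, 0.106, 0.1082, 0.109]
scene near front y [-0.2219, -0.2215, -0.2204, -0.2144, -0.2124] keeper y [-0.2218, -0.2212, -0.2177, -0.2128, -0.2117] tab n 99 y [-0.0479, 0.0105, 0.0124, 0.0173, 0.0188] x [-0.0607, -0.0592, -0.0496, -0.0382, -0.0355] z [0.0902, 0.0916, 0.1004, 0.1078, 0.1088]
scene far front y [-0.1134, -0.113, -0.112, -0.1107, -0.1101] keeper y [-0.1164, -0.1146, -0.1118, -0.1104, -0.1102] tab n 85 y [-0.0473, -0.0154, -0.0141, -0.01, -0.0081] x [0.0345, 0.0361, 0.0453, 0.0578, 0.0592] z [0.0903, 0.0915, 0.1006, 0.1083, 0.1098]
```

View pics/scene8.png

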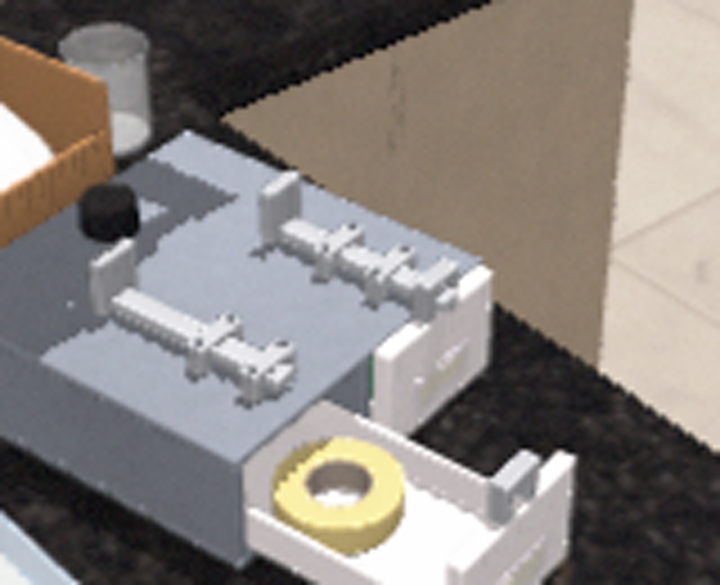

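View pics/top8.png

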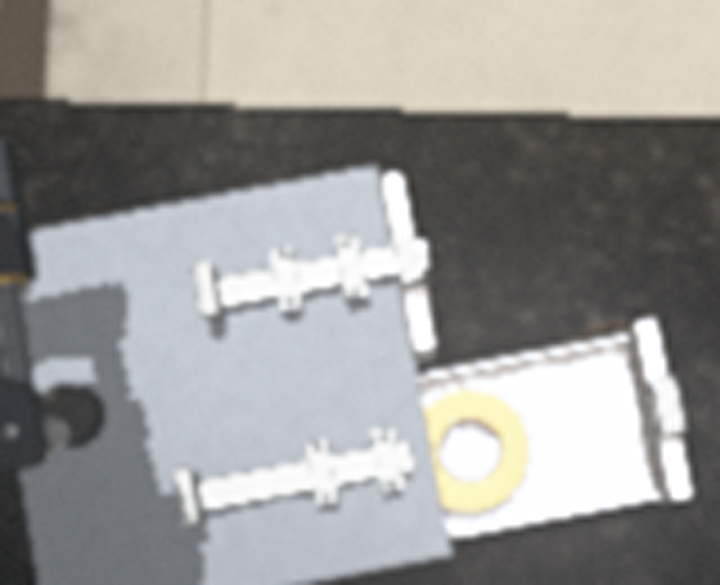

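```bash
python3 -c "
from bench import robot
print(robot.close_job())"
```

```text
the job is handed in; nothing more can be done
None
```

I pushed the far drawer home with the closed fingertips and then shot its bolt. The far drawer holds the larger tube block, and the smaller block on the worktop was left alone. The job was handed in at about 13 s with the gripper clear of everything.

- **Drawer:** a 27 N push did not move it any further. The face stayed 112 mm from the locker's centre, before and after. A gap of about 2 mm, with a sliver of green showing through, remains behind the front. I took this as built-in clearance, but could not confirm it separately.
- **Bolt:** the tab moved 25 mm and then stopped dead at 18 N. The bolt's tip shows just beyond the keeper. A full throw of 30 mm would mean it started about 5 mm out, which fits the stated limit of 6 mm, but I did not measure the starting position directly.
- **Left alone:** the near drawer with the tape and its bolt measured the same before and after. The cap looks unmoved in the last pictures.

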